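# Dock a blood-tube rack and lock it in

## Robot

A 6-joint arm with a two-finger parallel gripper is mounted at the origin on the work surface. World frame = base frame: x ahead of the robot, y to its left, z up, the work surface at z = 0. Lengths are in mm, angles in rad, forces in N, time in s.
With the tool pointing down it reaches from about 275 to 825 mm from the base axis. Payload 5.2 kg.
Tool frame: the origin (TCP) lies at the very end of the fingers, on their centre line; the grasp point (between the pads) lies 19 mm behind it; y points along the fingers, x is the direction in which the jaws open and shut, and the axes are right-handed (so a half turn about y gives the same grasp; the last joint's range is limited). The gripper opens to 93 mm and grips with 3 to 60 N. Pads are 15 mm wide; open, the fingers measure 128 mm over their backs; the gripper's body (75 mm by 188 mm) begins 65 mm behind the grasp point.
Start: joints at [-1.472, 0.259, 1.535, -0, 1.348, -0.203], TCP at [163.503, -525.14, 218.653] pointing down, gripper open.
Joint ranges: [-3.14, 3.14], [-0.91, 2.08], [0.19, 2.58], [-1.22, 4.36], [0.22, 2.71], [-3.12, 3.12]. Speed limits (rad/s): [2.57, 2.57, 3.14, 3.14, 3.14, 3.14].

## Interface

Orientations are given as a unit quaternion [w, x, y, z].
In Python, from plant import robot gives the robot as it stands.
- The arm moves only by the tool drive_tool, never from a script. Its argument "targets" is a list of rows, each an object of numbers: "tx", "ty", "tz": the shift along the tool's x, y, z in m; "wx", "wy", "wz": the turn, a rotation vector about the tool's x, y, z in rad. In form: [{"tx": .., "ty": .., "tz": .., "wx": .., "wy": .., "wz": ..}, ...]. A call has 1 to 20 rows; each row shifts and turns the pose as measured when the row begins, along the tool's axes as they then stand; what a row does not reach is not made up. A row lasts 1/12 s, in which the tool goes at most 41.7 mm and 7.16 degrees, less where a joint would pass 70% of its speed; a pose out of reach is approached as far as the arm can. A call with a gripper value outside its range is refused whole. "claw" is the opening, from -1 (shut) to 1 (fully open), set as the call begins (left out, the last holds). The fingers move at their own pace and stop on an object; the grip force is fixed at half the most. Time passes only in rows, so rows that do not move let the fingers close. It gives the time, the measured TCP pose, the force and the opening at its end, in the units of the state.
- robot.read_state(): the state, without advancing time (a new reading comes with each control period).
- robot.get_image(name): name is "scene" or "side" or "wrist"; returns a dict with "frame" (400x640x3 uint8, blue, green, red), "fx", "fy", "cx", "cy" (pixels), "rvec" (rotation vector, rad) and "tvec" (3), from world to camera coordinates, as OpenCV has them. Camera axes: x right, y down, z forward; pixel columns grow to the right and rows downward; lengths in mm; the calibration is good to about 2 mm. A picture is of the moment at which its call begins. There is no depth.
- robot.sign_off(): hands the job in, once; it reports no verdict.
The state is a dict: "time_s": time; "joint_positions": joint angles; "joint_velocities": joint speeds; "joint_torque": joint torques, N m; "position": TCP position; "ee_rot": TCP orientation; "force": force on the tool from outside, world axes, zero at the start; "wrist_torque": the same for the moment, N m; "width": opening from 0.0 (shut) to 1.0 (fully open).
Only numpy, scipy, OpenCV 4.12 (cv2) and the standard library are available. Lean on these libraries where they do the work, as an engineer would, in place of code of your own. Each camera call takes 0.05 s, during which the arm holds its last target. There are 200 camera calls.

## Task

Take the loose tube rack to the reader dock and slide it in under the reader head, fully home against the back stop, swinging the dock's latch out of the way first if it is across the mouth; then turn the latch fully shut across the mouth behind the rack, so the rack is locked in. Keep the rack upright all the way, and do not shift or knock over the bottles, the jar and the card tray around it.

Things in the scene. Friction and masses are not known exactly. Their poses are not given: they have to be found in the camera images.
- rack: Loose white plastic tube rack, 0.25-0.45 kg, standing on the bench: 140 long (its x), 64 wide (its y), body 50 high with flat closed end walls. 8 purple-capped tubes are fixed in it at x +-31 and +-53, y +-17, cap tops 74 above the underside. The same both ways round; either end may go in first. Origin: centre of the underside; z up.
- rack_grip (a point): Top centre of the rack's upright flat handle, 110 above the rack's underside. The handle stands in the rack's middle, 34 long (rack x), 12 thick (rack y): pinch it across its thickness, fingertips above the caps (74).
- dock: Reader dock fixed to the bench; place and yaw vary. Origin: centre of the mouth at bench level; x points into the dock (the way to push), y left of that, z up. Base plate 6 thick, x -85 to 155, y +-48; the rack slides on it between rails 68 apart (inside), x 20 to 150, tops at z 31. Lead-ins flare from x 20 to 98 apart at x -12, same height. Back stop face at x 142.
- dock_home (a point): Where the rack's origin is when it is fully home against the back stop: on the dock's centre line, 72 in from the mouth, on top of the base plate (z 6). The rack's rear end is then 2 inside the mouth line, nearly level with it.
- reader_head (a point): Centre of the underside of the reader head, a cream box over the channel: 50 along dock x (75 to 125), 116 across, z 124 to 166, on posts at dock x 100, y +-50 (16 x 10 thick). The rack with its handle passes beneath with 8 to spare, a hand holding the handle does not: push the last part from the rack's rear end.
- latch (a joint): Angle of the latch, a steel bar turning level about an upright pivot. 0 (stop) = shut: along dock +y, across the mouth. Grows anticlockwise from above as it opens: 1.57 points along dock -x, 1.9 (stop) fully open. Starts anywhere from shut to open; stays where left. Bar 12 wide, z 34 to 46, 98 long from the pivot. The rack passes only beyond about 1.5.
- latch_pivot (a point): Top of the latch's pivot: at dock x -10, y -60, z 48, beside the mouth.
- latch_peg (a point): Top centre of the black round upright peg on the latch bar by which it is turned: 14 in diameter, z 46 to 96 above the bench, 90 from the pivot. Push it sideways or pinch it.
- stain_bottle: Bystander: amber bottle 58 in diameter, 115 high, loose. Origin: centre of its underside.
- slide_jar: Bystander: glass jar 64 in diameter, 80 high, loose. Origin: centre of its underside.
- wash_bottle: Bystander: white bottle 54 in diameter, 100 high, loose. Origin: centre of its underside.
- card_tray: Bystander: cream open tray 90 (x) x 120 (y) x 45 high with test cards, loose. Origin: centre of its underside.
There are look-alikes about, which are no part of the job. Leave any pink or red look-alike of the rack alone.

How it is judged:
By the outcome, as a careful person would: the job done as asked, in the order asked, and still so for the second after the job is handed in, with the robot touching nothing.
It also fails if it takes over 72 s, if anything falls off the work surface, if the arm or the gripper's body presses on something with over 40 N, if the wrist force passes 120 N, or if a joint passes its speed limit or range.

## Working session

There is one attempt and no reset: what is moved stays moved. The work goes in short steps, Python scripts to look and compute and a tool call to move; the robot and the scene stay as the last step left them, time stands still between calls to the robot, and variables do not carry over. Pictures are saved under pics/ and viewed, about 8 in all and at most 12, crops included, and the job is handed in when it is done.

Besides the shell and the picture viewer there is one more tool, called after "Emit:" as name(argument=value, ...) on one line, values as JSON. drive_tool: Moves the arm, as the interface text tells. Its arguments: {"type":"object","properties":{"targets":{"type":"array"},"claw":{"type":"number"}},"required":["targets"]}

```bash
ls; mkdir -p pics; cat > h.py <<'E'
import cv2,numpy as np,pickle
from plant import robot
def snap(n,f):
    im=robot.get_image(n); cv2.imwrite('pics/'+f+'.png',im['frame']); pickle.dump(im,open('pics/'+f+'.pkl','wb')); return im
def load(f): return pickle.load(open('pics/'+f+'.pkl','rb'))
def ray(im,u,v):
    R=cv2.Rodrigues(np.array(im['rvec'],float))[0]; t=np.array(im['tvec'],float).ravel()
    return -R.T@t, R.T@np.array([(u-im['cx'])/im['fx'],(v-im['cy'])/im['fy'],1])
def atz(im,u,v,z):
    c,d=ray(im,u,v); return c+d*(z-c[2])/d[2]
def proj(im,p):
    K=np.array([[im['fx'],0,im['cx']],[0,im['fy'],im['cy']],[0,0,1]],float)
    return cv2.projectPoints(np.array(p,float).reshape(-1,1,3),np.array(im['rvec'],float),np.array(im['tvec'],float),K,None)[0].reshape(-1,2)
def crop(f,x0,y0,x1,y1,s,out): cv2.imwrite('pics/'+out+'.png',cv2.resize(load(f)['frame'][y0:y1,x0:x1],None,fx=s,fy=s,interpolation=cv2.INTER_CUBIC))
E
python3 -c "
from h import *
for n in ['scene','side']:
    im=snap(n,n+'0'); print(n,ray(im,320,200))
print(robot.read_state())
a=np.vstack([load('scene0')['frame']]);cv2.imwrite('pics/scene_0.png',a)"
```

```text
pics
scene (array([1051.10825457,  332.28373267,  718.79556909]), array([-0.51641464, -0.50070843, -0.69476015]))
side (array([507.32346008, 688.74917765, 951.78179071]), array([ 0.04392414, -0.71219834, -0.70077387]))
{'time_s': 0.1, 'joint_positions': array([-1.47181495e+00,  2.59268135e-01,  1.53593670e+00,  1.29529003e-05,
        1.34799982e+00, -2.02832015e-01]), 'joint_velocities': array([ 0.00118799, -0.0024821 , -0.00135569, -0.00114856,  0.00123904,
       -0.00011345]), 'joint_torque': array([ 1.56882597e-03, -4.38215017e+01, -2.84640563e+01,  7.18814484e-02,
        3.62219755e-02, -5.56546536e-05]), 'position': array([ 163.45098419, -524.65492995,  217.91673186]), 'ee_rot': array([ 0.56991046, -0.56905773,  0.4195292 , -0.41877275]), 'force': array([-0.23332563,  0.16500193,  0.14813826]), 'wrist_torque': array([ 0.00663162, -0.03790053, -0.04156846]), 'width': 1.0020745683934533}
```

View pics/scene0.png

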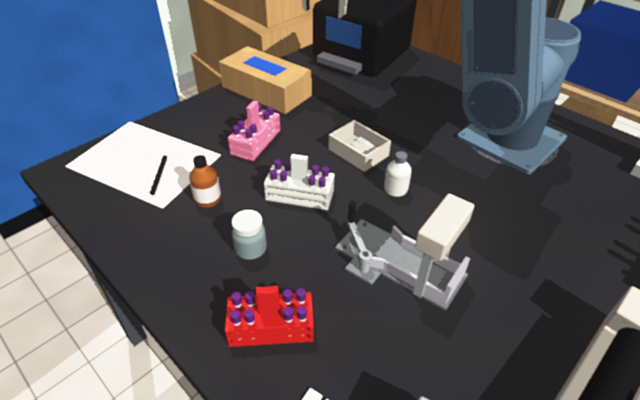

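View pics/side0.png

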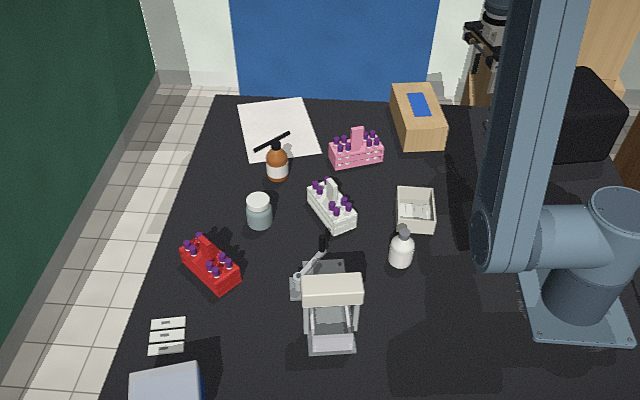

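The scene view shows the white rack at (300,185), handle at (300,165). The dock mouth is near (370,245), the head at (447,225), the latch bar near (360,235), and the pink and red look-alikes at (255,130) and (270,318). The side view has the rack at (331,205), the dock head at (332,288), and the latch peg at (323,242). I'll enlarge both.

```bash
python3 -c "
from h import *
crop('scene0',225,140,485,315,3,'c1')
crop('side0',240,165,450,360,3,'c2')"
```

```text
(no output)
```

View pics/c1.png

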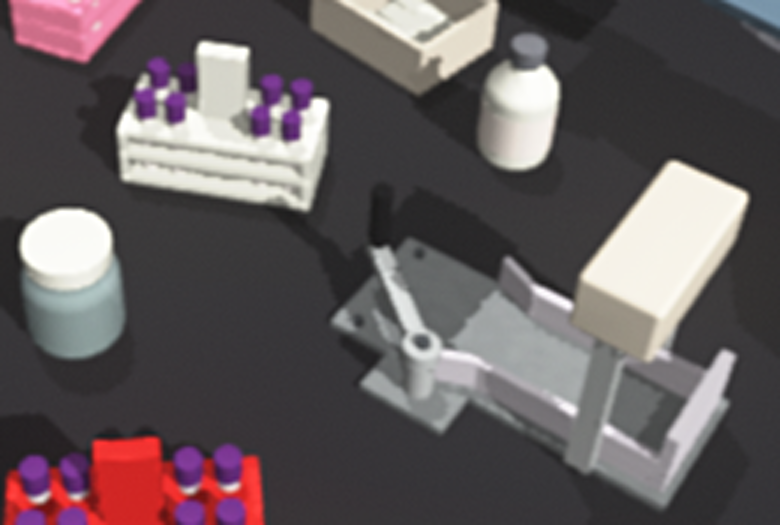

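View pics/c2.png

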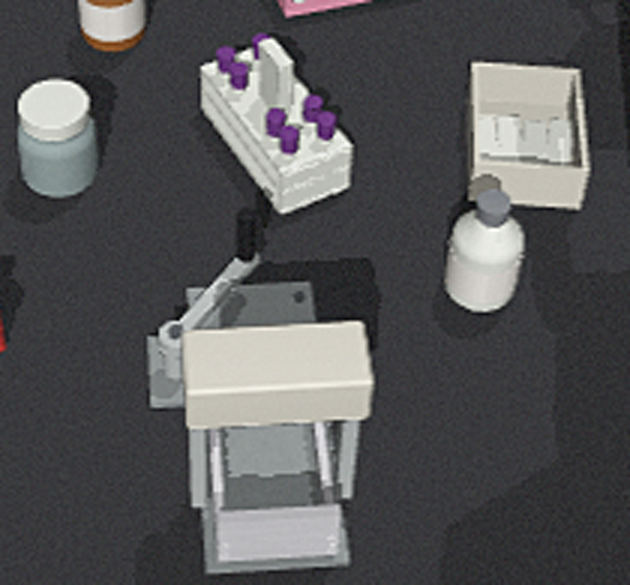

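```bash
cat > m.py <<'E'
from h import *
from scipy.optimize import least_squares
S=load('scene0');D=load('side0')
a=lambda p:(p[0]/3+225,p[1]/3+140); b=lambda p:(p[0]/3+240,p[1]/3+165)
def fit(obs,x0,base=0):
    def tr(x,p): c,s=np.cos(x[2]),np.sin(x[2]); return [x[0]+c*p[0]-s*p[1],x[1]+s*p[0]+c*p[1],p[2]]
    f=lambda x:np.concatenate([proj(im,tr(x,p))[0]-q for im,p,q in obs])
    r=least_squares(f,x0,loss='soft_l1',x_scale=[100,100,1]); return r.x,np.round(f(r.x).reshape(-1,2),1).tolist()
def tw(x,p): c,s=np.cos(x[2]),np.sin(x[2]); return np.array([x[0]+c*p[0]-s*p[1],x[1]+s*p[0]+c*p[1],p[2]])
for n,A,B,z in [('piv',(422,342),(175,330),48),('peg',(382,187),(249,212),96),('platecornerR',(333,320),(188,288),6),('L',(410,238),(313,283),6),('backR',(660,505),(207,572),6),('backL',(730,405),(349,563),6),('handle',(224,47),(275,57),110),('rackbot1',(307,210),(280,213),0),('wash',(517,40),(492,200),98),('jar',(66,235),(54,103),80)]:
    print(n,np.round(atz(S,*a(A),z)),np.round(atz(D,*b(B),z)))
obs=[]
for p,A,B in [((-85,-48,6),(333,320),(188,288)),((-85,48,6),(410,238),(313,283)),((155,-48,6),(660,505),(207,572)),((155,48,6),(730,405),(349,563)),((-10,-60,48),(422,342),(175,330))]:
    obs+=[(S,p,a(A)),(D,p,b(B))]
p0=atz(S,*a((333,320)),6);p1=atz(S,*a((410,238)),6);q=atz(S,*a((660,505)),6)
x,r=fit(obs,[*((p0+p1)/2)[:2],np.arctan2(*(q-p0)[[1,0]])]);print('dock',x,r)
pv=tw(x,(-10,-60,48))
pk=(atz(S,*a((382,187)),96)+atz(D,*b((249,212)),96))/2
v=pk-pv;print('latch ang',np.arctan2(v[1],v[0])-x[2]-np.pi/2,np.hypot(v[0],v[1]))
print('home',tw(x,(72,0,6)))
E
python3 m.py
```

```text
piv [594.   9.  48.] [595.   6.  48.]
peg [549. -69.  96.] [546. -69.  96.]
platecornerR [594. -65.   6.] [593. -67.   6.]
L [500. -78.   6.] [496. -80.   6.]
backR [560. 169.   6.] [557. 172.   6.]
backL [467. 159.   6.] [463. 158.   6.]
handle [ 534. -230.  110.] [ 536. -224.  110.]
rackbot1 [ 528. -153.    0.] [ 526. -155.    0.]
wash [ 369. -100.   98.] [368. -94.  98.]
jar [ 710. -190.   80.] [ 711. -188.   80.]
dock [533.29817085  10.89418948   1.71064987] [[-0.3, -0.7], [-0.0, 0.1], [0.3, -1.0], [-0.7, -0.2], [1.2, 0.5], [-0.8, -0.7], [0.1, -1.1], [-0.5, -0.3], [0.2, -0.0], [0.1, 1.2]]
latch ang -5.387365447078463 91.1672165801355
home [523.26150834  82.1912119    6.        ]
```

```bash
cat >> m.py <<'E'
print('---rack')
o=[]
for p,A,B in [((70,-32,0),(307,210),(280,213)),((70,32,0),(322,163),(350,187)),((-70,-32,0),(123,180),(204,104)),((0,0,110),(224,47),(275,57)),((-70,-32,50),(120,128),(201,66)),((70,-32,50),(310,163),(277,178)),((53,-17,74),(292,114),(289,130)),((-53,-17,74),(146,93),None),((53,17,74),(303,85),(328,118))]:
    o.append((S,p,a(A))); 
    if B: o.append((D,p,b(B)))
y,r=fit(o,[535,-227,1.9]);print(y,r)
print('rack in dock yaw',y[2]-x[2])
st=robot.read_state()
from scipy.spatial.transform import Rotation as Ro
print(Ro.from_quat(st['ee_rot'],scalar_first=True).as_matrix().round(3))
E
python3 m.py|sed -n '/rack/,$p'
```

```text
rackbot1 [ 528. -153.    0.] [ 526. -155.    0.]
wash [ 369. -100.   98.] [368. -94.  98.]
jar [ 710. -190.   80.] [ 711. -188.   80.]
dock [533.29817085  10.89418948   1.71064987] [[-0.3, -0.7], [-0.0, 0.1], [0.3, -1.0], [-0.7, -0.2], [1.2, 0.5], [-0.8, -0.7], [0.1, -1.1], [-0.5, -0.3], [0.2, -0.0], [0.1, 1.2]]
latch ang -5.387365447078463 91.1672165801355
home [523.26150834  82.1912119    6.        ]
---rack
[ 535.86402548 -228.81673939    2.12410187] [[0.5, -0.3], [-0.4, 0.9], [1.5, -4.1], [-1.1, 0.7], [0.1, -0.9], [-0.7, 1.5], [-0.2, 0.5], [0.2, -1.5], [-0.5, -0.4], [0.1, 0.2], [0.0, -1.4], [1.2, -1.4], [-0.1, 0.4], [-0.4, 1.0], [-0.1, -0.4], [-0.2, -0.1], [-1.0, 0.4]]
rack in dock yaw 0.4134520001568731
[[ 0.297 -0.     0.955]
 [-0.955  0.002  0.297]
 [-0.002 -1.     0.   ]]
```

Emit:
drive_tool(targets=[{"wy":-0.1175},{"wy":-0.1175},{"wy":-0.1175},{"wy":-0.1175},{"wy":-0.1175},{"wy":-0.1175},{"wy":-0.1175},{"wy":-0.1175},{"wy":-0.1175},{"wy":-0.1175},{"wy":-0.1175},{"wy":-0.1175}], claw=1)

```text
invalid input at $.targets[0]: expected keys tx, ty, tz, wx, wy, wz
```

```bash
cat > go.py <<'E'
# usage: go.py x y z yawdeg(tool x) -> needed total shift in tool axes (m), turn wy
import sys,numpy as np
from plant import robot
from scipy.spatial.transform import Rotation as Ro
st=robot.read_state();R=Ro.from_quat(st['ee_rot'],scalar_first=True).as_matrix()
print('t',round(st['time_s'],2),'pos',st['position'].round(1),'yaw',np.degrees(np.arctan2(R[1,0],R[0,0])).round(2),'tooly',R[:,1].round(3),'F',st['force'].round(1),'w',round(st['width'],3))
P=[float(v) for v in sys.argv[1:]]
for i in range(0,len(P),4):
    d=R.T@(np.array(P[i:i+3])-st['position'])/1000
    dy=(P[i+3]-np.degrees(np.arctan2(R[1,0],R[0,0]))+180)%360-180
    Rg=Ro.from_euler('z',P[i+3],degrees=True).as_matrix()@np.array([[1,0,0],[0,0,1],[0,-1,0]],float)
    print('shift',d.round(4),'n>=',int(np.ceil(np.linalg.norm(d)/.0417)),'turn wy',np.radians(-dy).round(3),'rotvec',Ro.from_matrix(R.T@Rg).as_rotvec().round(3))
E
python3 go.py 548 -69 218 8 548 -69 54 8
```

```text
t 0.1 pos [ 163.5 -524.7  217.9] yaw -72.71 tooly [-0.     0.002 -1.   ] F [-0.2  0.2  0.1] w 1.002
shift [-0.3208  0.0006  0.5026] n>= 15 turn wy -1.409 rotvec [-1.000e-03 -1.409e+00 -1.000e-03]
shift [-0.3205  0.1646  0.5026] n>= 15 turn wy -1.409 rotvec [-1.000e-03 -1.409e+00 -1.000e-03]
```

Emit:
drive_tool(targets=[{"tx":0,"ty":0,"tz":0,"wx":0,"wy":-0.1175,"wz":0},{"tx":0,"ty":0,"tz":0,"wx":0,"wy":-0.1175,"wz":0},{"tx":0,"ty":0,"tz":0,"wx":0,"wy":-0.1175,"wz":0},{"tx":0,"ty":0,"tz":0,"wx":0,"wy":-0.1175,"wz":0},{"tx":0,"ty":0,"tz":0,"wx":0,"wy":-0.1175,"wz":0},{"tx":0,"ty":0,"tz":0,"wx":0,"wy":-0.1175,"wz":0},{"tx":0,"ty":0,"tz":0,"wx":0,"wy":-0.1175,"wz":0},{"tx":0,"ty":0,"tz":0,"wx":0,"wy":-0.1175,"wz":0},{"tx":0,"ty":0,"tz":0,"wx":0,"wy":-0.1175,"wz":0},{"tx":0,"ty":0,"tz":0,"wx":0,"wy":-0.1175,"wz":0},{"tx":0,"ty":0,"tz":0,"wx":0,"wy":-0.1175,"wz":0},{"tx":0,"ty":0,"tz":0,"wx":0,"wy":-0.1175,"wz":0}], claw=1)

```text
time_s: 1.1
position: [163.1, -520.4, 211.7]
ee_rot: [0.709, -0.698, -0.073, 0.073]
force: [-0.2, 1.1, -1.0]
width: 0.995
```

```bash
python3 go.py 548 -69 218 8 548 -69 54 8
```

```text
t 1.1 pos [ 163.1 -520.4  211.7] yaw 11.82 tooly [-0.001  0.015 -1.   ] F [-0.2  1.1 -1. ] w 0.995
shift [ 0.4692 -0.      0.3631] n>= 15 turn wy 0.067 rotvec [-0.015  0.067  0.001]
shift [0.469  0.1639 0.3606] n>= 15 turn wy 0.067 rotvec [-0.015  0.067  0.001]
```

Emit:
drive_tool(targets=[{"tx":0.0261,"ty":-0.001,"tz":0.0202,"wx":-0.001,"wy":0.004,"wz":0},{"tx":0.0261,"ty":-0.001,"tz":0.0202,"wx":-0.001,"wy":0.004,"wz":0},{"tx":0.0261,"ty":-0.001,"tz":0.0202,"wx":-0.001,"wy":0.004,"wz":0},{"tx":0.0261,"ty":-0.001,"tz":0.0202,"wx":-0.001,"wy":0.004,"wz":0},{"tx":0.0261,"ty":-0.001,"tz":0.0202,"wx":-0.001,"wy":0.004,"wz":0},{"tx":0.0261,"ty":-0.001,"tz":0.0202,"wx":-0.001,"wy":0.004,"wz":0},{"tx":0.0261,"ty":-0.001,"tz":0.0202,"wx":-0.001,"wy":0.004,"wz":0},{"tx":0.0261,"ty":-0.001,"tz":0.0202,"wx":-0.001,"wy":0.004,"wz":0},{"tx":0.0261,"ty":-0.001,"tz":0.0202,"wx":-0.001,"wy":0.004,"wz":0},{"tx":0.0261,"ty":-0.001,"tz":0.0202,"wx":-0.001,"wy":0.004,"wz":0},{"tx":0.0261,"ty":-0.001,"tz":0.0202,"wx":-0.001,"wy":0.004,"wz":0},{"tx":0.0261,"ty":-0.001,"tz":0.0202,"wx":-0.001,"wy":0.004,"wz":0},{"tx":0.0261,"ty":-0.001,"tz":0.0202,"wx":-0.001,"wy":0.004,"wz":0},{"tx":0.0261,"ty":-0.001,"tz":0.0202,"wx":-0.001,"wy":0.004,"wz":0},{"tx":0.0261,"ty":-0.001,"tz":0.0202,"wx":-0.001,"wy":0.004,"wz":0},{"tx":0.0261,"ty":-0.001,"tz":0.0202,"wx":-0.001,"wy":0.004,"wz":0},{"tx":0.0261,"ty":-0.001,"tz":0.0202,"wx":-0.001,"wy":0.004,"wz":0},{"tx":0.0261,"ty":-0.001,"tz":0.0202,"wx":-0.001,"wy":0.004,"wz":0}])

```text
time_s: 2.6
position: [571.1, -60.8, 226.6]
ee_rot: [0.708, -0.704, -0.043, 0.048]
force: [0.4, -0.5, -0.1]
width: 1.001
```

```bash
python3 go.py 548 -69 180 8 548 -69 54 8
```

```text
t 2.6 pos [571.1 -60.8 226.6] yaw 7.36 tooly [-0.007  0.005 -1.   ] F [ 0.4 -0.5 -0.1] w 1.001
shift [-0.0236  0.0467 -0.0054] n>= 2 turn wy -0.011 rotvec [-0.006 -0.011 -0.006]
shift [-0.0228  0.1727 -0.0061] n>= 5 turn wy -0.011 rotvec [-0.006 -0.011 -0.006]
```

Emit:
drive_tool(targets=[{"tx":-0.012,"ty":0.0,"tz":-0.003,"wx":-0.003,"wy":-0.005,"wz":-0.003},{"tx":-0.012,"ty":0.02,"tz":-0.003,"wx":-0.003,"wy":-0.005,"wz":-0.003},{"tx":0,"ty":0.022,"tz":0,"wx":0,"wy":0,"wz":0},{"tx":0,"ty":0.022,"tz":0,"wx":0,"wy":0,"wz":0},{"tx":0,"ty":0.022,"tz":0,"wx":0,"wy":0,"wz":0}])

```text
time_s: 3.02
position: [555.3, -62.4, 140.0]
ee_rot: [-0.705, 0.705, 0.056, -0.05]
force: [0.1, -0.3, -1.2]
width: 0.999
```

```bash
python3 go.py 548 -69 54 8; python3 -c "
from h import *
im=snap('wrist','w1'); print(proj(im,[[548,-69,96],[548,-69,46],[535.9,-228.8,110],[533.3,10.9,6],[594,8,48]]).round())"
```

```text
t 3.02 pos [555.3 -62.4 140. ] yaw 8.64 tooly [ 0.009 -0.    -1.   ] F [ 0.1 -0.3 -1.2] w 0.999
shift [-0.009   0.086  -0.0053] n>= 3 turn wy 0.011 rotvec [0.002 0.011 0.009]
[[308. 226.]
 [310. 206.]
 [263. 423.]
 [307. 106.]
 [382. 121.]]
```

View pics/w1.png

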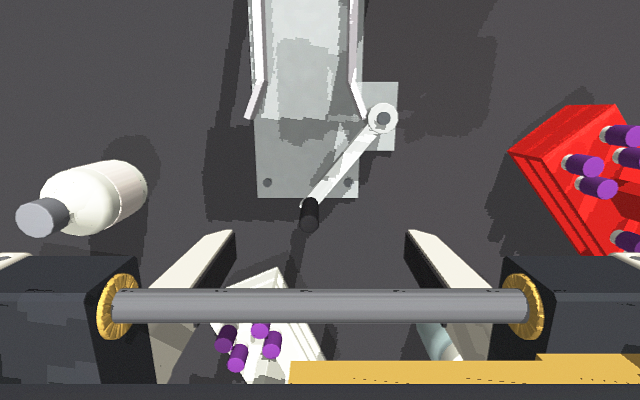

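The wrist view shows the peg at (309,205–228), where I predicted it. Next I descend over it and pinch.

Emit:
drive_tool(targets=[{"tx":-0.005,"ty":0.0,"tz":-0.003,"wx":0.001,"wy":0.005,"wz":0.004},{"tx":-0.004,"ty":0.012,"tz":-0.003,"wx":0.001,"wy":0.005,"wz":0.004},{"tx":0,"ty":0.018,"tz":-0.001,"wx":0,"wy":0,"wz":0},{"tx":0,"ty":0.018,"tz":0,"wx":0,"wy":0,"wz":0},{"tx":0,"ty":0.018,"tz":0,"wx":0,"wy":0,"wz":0},{"tx":0,"ty":0.012,"tz":0,"wx":0,"wy":0,"wz":0},{"tx":0,"ty":0,"tz":0,"wx":0,"wy":0,"wz":0}])

```text
time_s: 3.65
position: [543.9, -73.1, 56.0]
ee_rot: [0.706, -0.705, -0.047, 0.05]
force: [-0.3, -1.0, -0.0]
width: 1.0
```

```bash
python3 go.py 548 -69 54 8
```

```text
t 3.65 pos [543.9 -73.1  56. ] yaw 7.86 tooly [-0.005  0.001 -1.   ] F [-0.3 -1.  -0. ] w 1.0
shift [0.0046 0.002  0.0035] n>= 1 turn wy -0.002 rotvec [-0.002 -0.002 -0.005]
```

Emit:
drive_tool(targets=[{"tx":0.0045,"ty":-0.0005,"tz":0.0035,"wx":0,"wy":0,"wz":0},{"tx":0,"ty":-0.0005,"tz":0,"wx":0,"wy":0,"wz":0},{"tx":0,"ty":-0.0005,"tz":0,"wx":0,"wy":0,"wz":0},{"tx":0,"ty":-0.0005,"tz":0,"wx":0,"wy":0,"wz":0},{"tx":0,"ty":-0.0005,"tz":0,"wx":0,"wy":0,"wz":0},{"tx":0,"ty":-0.0005,"tz":0,"wx":0,"wy":0,"wz":0},{"tx":0,"ty":-0.0005,"tz":0,"wx":0,"wy":0,"wz":0},{"tx":0,"ty":-0.0005,"tz":0,"wx":0,"wy":0,"wz":0}], claw=-1)

```text
time_s: 4.32
position: [551.6, -70.6, 65.9]
ee_rot: [-0.705, 0.706, 0.049, -0.047]
force: [-0.2, 0.3, -0.9]
width: 0.475
```

```bash
python3 go.py 594 -82 55 8 631 -74 55 8
```

```text
t 4.32 pos [551.6 -70.6  65.9] yaw 7.79 tooly [ 0.003 -0.002 -1.   ] F [-0.2  0.3 -0.9] w 0.475
shift [ 0.0404  0.0111 -0.017 ] n>= 2 turn wy -0.004 rotvec [ 0.002 -0.004  0.002]
shift [ 0.0782  0.0111 -0.0141] n>= 2 turn wy -0.004 rotvec [ 0.002 -0.004  0.002]
```

Emit:
drive_tool(targets=[{"tx":-0.001,"ty":0.006,"tz":0.0,"wx":0,"wy":0,"wz":0},{"tx":0,"ty":0.003,"tz":0,"wx":0,"wy":0,"wz":0},{"tx":0,"ty":0,"tz":0,"wx":0,"wy":0,"wz":0},{"tx":0,"ty":0,"tz":0,"wx":0,"wy":0,"wz":0},{"tx":0,"ty":0,"tz":0,"wx":0,"wy":0,"wz":0},{"tx":0,"ty":0,"tz":0,"wx":0,"wy":0,"wz":0}])

```text
time_s: 4.82
position: [550.0, -70.8, 55.9]
ee_rot: [-0.705, 0.706, 0.049, -0.047]
force: [-0.1, 0.6, 2.7]
width: 0.147
```

```bash
python3 go.py 594 -82 57 8 631 -74 57 8
```

```text
t 4.82 pos [550.  -70.8  55.9] yaw 7.8 tooly [ 0.002 -0.002 -1.   ] F [-0.1  0.6  2.7] w 0.147
shift [ 0.042  -0.001  -0.0171] n>= 2 turn wy -0.004 rotvec [ 0.002 -0.004  0.002]
shift [ 0.0798 -0.0009 -0.0142] n>= 2 turn wy -0.004 rotvec [ 0.002 -0.004  0.002]
```

Emit:
drive_tool(targets=[{"tx":0.009,"ty":0,"tz":-0.0063,"wx":0,"wy":0,"wz":0},{"tx":0.0097,"ty":0,"tz":-0.0052,"wx":0,"wy":0,"wz":0},{"tx":0.0103,"ty":0,"tz":-0.0039,"wx":0,"wy":0,"wz":0},{"tx":0.0107,"ty":0,"tz":-0.0027,"wx":0,"wy":0,"wz":0},{"tx":0.0109,"ty":0,"tz":-0.0013,"wx":0,"wy":0,"wz":0}])

```text
time_s: 5.23
position: [598.5, -86.4, 55.9]
ee_rot: [-0.703, 0.707, 0.046, -0.053]
force: [-3.1, -1.3, 1.7]
width: 0.146
```

```bash
python3 go.py 620 -78 57 8 632 -74 57 8
```

```text
t 5.23 pos [598.5 -86.4  55.9] yaw 8.0 tooly [-0.009 -0.007 -1.   ] F [-3.1 -1.3  1.7] w 0.146
shift [ 0.0225 -0.0013  0.0053] n>= 1 turn wy 0.0 rotvec [ 0.005  0.    -0.01 ]
shift [ 0.0349 -0.0015  0.0076] n>= 1 turn wy 0.0 rotvec [ 0.005  0.    -0.01 ]
```

Emit:
drive_tool(targets=[{"tx":0.01,"ty":0,"tz":0.0,"wx":0,"wy":0,"wz":0},{"tx":0.01,"ty":0,"tz":0.002,"wx":0,"wy":0,"wz":0},{"tx":0.008,"ty":0,"tz":0.002,"wx":0,"wy":0,"wz":0},{"tx":0.003,"ty":0,"tz":0.001,"wx":0,"wy":0,"wz":0},{"tx":0,"ty":0,"tz":0,"wx":0,"wy":0,"wz":0}])

```text
time_s: 5.65
position: [632.6, -81.4, 55.9]
ee_rot: [-0.701, 0.709, 0.046, -0.052]
force: [-1.4, -0.6, 2.3]
width: 0.129
```

```bash
python3 go.py 632 -74 57 8
```

```text
t 5.65 pos [632.6 -81.4  55.9] yaw 7.98 tooly [-0.007 -0.012 -1.   ] F [-1.4 -0.6  2.3] w 0.129
shift [ 0.0004 -0.0012  0.0074] n>= 1 turn wy -0.0 rotvec [ 0.011 -0.    -0.009]
```

Emit:
drive_tool(targets=[{"tx":0,"ty":0,"tz":0.002,"wx":0,"wy":0,"wz":0},{"tx":0,"ty":0,"tz":0,"wx":0,"wy":0,"wz":0},{"tx":0,"ty":0,"tz":0,"wx":0,"wy":0,"wz":0},{"tx":0,"ty":0,"tz":0,"wx":0,"wy":0,"wz":0},{"tx":0,"ty":-0.01,"tz":0,"wx":0.002,"wy":0,"wz":-0.002},{"tx":0,"ty":-0.025,"tz":0,"wx":0.002,"wy":0,"wz":-0.002},{"tx":0,"ty":-0.03,"tz":0,"wx":0.002,"wy":0,"wz":-0.002},{"tx":0,"ty":-0.03,"tz":0,"wx":0.002,"wy":0,"wz":-0.002},{"tx":0,"ty":-0.02,"tz":0,"wx":0.002,"wy":0,"wz":0}], claw=1)

```text
time_s: 6.4
position: [626.6, -75.1, 169.7]
ee_rot: [0.708, -0.702, -0.044, 0.055]
force: [0.5, 0.2, 0.2]
width: 0.728
```

```bash
python3 go.py 536 -229 180 31.7 
```

```text
t 6.4 pos [626.6 -75.1 169.7] yaw 8.01 tooly [-0.016  0.007 -1.   ] F [0.5 0.2 0.2] w 0.728
shift [-0.1112 -0.01   -0.1396] n>= 5 turn wy -0.414 rotvec [-0.012 -0.414 -0.012]
```

Emit:
drive_tool(targets=[{"tx":-0.0139,"ty":-0.002,"tz":-0.0174,"wx":-0.002,"wy":0,"wz":-0.002},{"tx":-0.0139,"ty":-0.002,"tz":-0.0174,"wx":-0.002,"wy":0,"wz":-0.002},{"tx":-0.0139,"ty":-0.002,"tz":-0.0174,"wx":-0.002,"wy":0,"wz":-0.002},{"tx":-0.0139,"ty":-0.002,"tz":-0.0174,"wx":-0.002,"wy":0,"wz":-0.002},{"tx":-0.0139,"ty":0,"tz":-0.0174,"wx":-0.002,"wy":0,"wz":-0.002},{"tx":-0.0139,"ty":0,"tz":-0.0174,"wx":-0.002,"wy":0,"wz":-0.002},{"tx":-0.0139,"ty":0,"tz":-0.0174,"wx":0,"wy":0,"wz":0},{"tx":-0.0139,"ty":0,"tz":-0.0174,"wx":0,"wy":0,"wz":0},{"tx":0,"ty":0,"tz":0,"wx":0,"wy":-0.1,"wz":0},{"tx":0,"ty":0,"tz":0,"wx":0,"wy":-0.1,"wz":0},{"tx":0,"ty":0,"tz":0,"wx":0,"wy":-0.1,"wz":0},{"tx":0,"ty":0,"tz":0,"wx":0,"wy":-0.1,"wz":0},{"tx":0,"ty":0,"tz":0,"wx":0,"wy":0,"wz":0}])

```text
time_s: 7.48
position: [533.9, -235.5, 198.8]
ee_rot: [-0.674, 0.685, 0.202, -0.188]
force: [-0.1, 0.4, 0.2]
width: 1.0
```

```bash
python3 go.py 536 -229 130 31.7 536 -229 82 31.7; python3 -c "
from h import *
im=snap('scene','s2'); im=load('s2')
print(proj(im,[[535.9,-228.8,110],[630,-74,96]]).round())
crop('s2',225,100,485,275,3,'c3')"
```

```text
t 7.48 pos [ 533.9 -235.5  198.8] yaw 32.0 tooly [ 0.023 -0.01  -1.   ] F [-0.1  0.4  0.2] w 1.0
shift [0.0042 0.0687 0.0058] n>= 2 turn wy 0.005 rotvec [0.021 0.005 0.014]
shift [0.0036 0.1167 0.0068] n>= 3 turn wy 0.005 rotvec [0.021 0.005 0.014]
[[299. 156.]
 [320. 223.]]
```

View pics/c3.png

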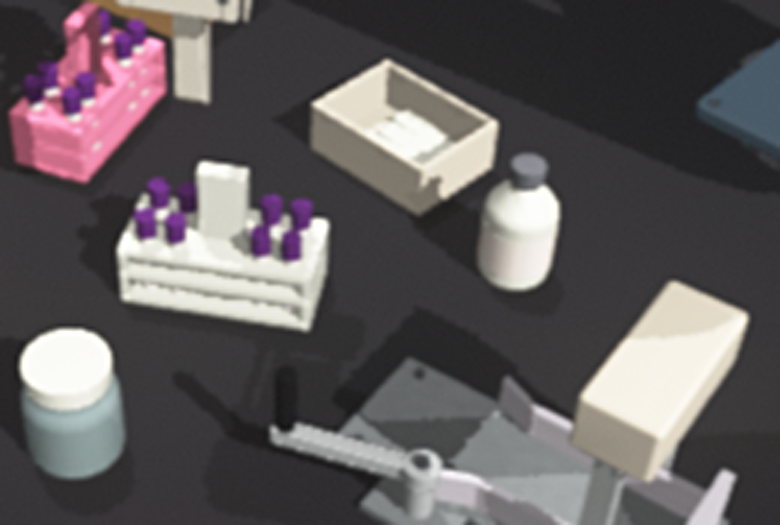

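The latch is open with its peg at (321,224), about 1.87 rad. The rack, tray and bottles haven't moved. Now I grip the handle.

Emit:
drive_tool(targets=[{"tx":0.002,"ty":0.0,"tz":0.003,"wx":0.01,"wy":0.002,"wz":0.007},{"tx":0.002,"ty":0.018,"tz":0.003,"wx":0.008,"wy":0.002,"wz":0.005},{"tx":0,"ty":0.02,"tz":0,"wx":0,"wy":0,"wz":0},{"tx":0,"ty":0.02,"tz":0,"wx":0,"wy":0,"wz":0},{"tx":0,"ty":0.02,"tz":0,"wx":0,"wy":0,"wz":0},{"tx":0,"ty":0.01,"tz":0,"wx":0,"wy":0,"wz":0},{"tx":0,"ty":0.003,"tz":0,"wx":0,"wy":0,"wz":0},{"tx":0,"ty":0,"tz":0,"wx":0,"wy":0,"wz":0}])

```text
time_s: 8.2
position: [537.1, -226.4, 108.9]
ee_rot: [-0.681, 0.684, 0.187, -0.183]
force: [0.3, -0.1, -0.1]
width: 1.001
```

```bash
python3 go.py 536 -229 82 31.7
```

```text
t 8.2 pos [ 537.1 -226.4  108.9] yaw 30.3 tooly [ 0.006 -0.002 -1.   ] F [ 0.3 -0.1 -0.1] w 1.001
shift [-0.0024  0.0269 -0.0016] n>= 1 turn wy -0.024 rotvec [ 0.005 -0.024  0.004]
```

Emit:
drive_tool(targets=[{"tx":-0.001,"ty":0.01,"tz":-0.001,"wx":0.002,"wy":-0.012,"wz":0.002},{"tx":-0.001,"ty":0.01,"tz":-0.001,"wx":0.002,"wy":-0.01,"wz":0.002},{"tx":0,"ty":0.006,"tz":0,"wx":0,"wy":0,"wz":0},{"tx":0,"ty":0,"tz":0,"wx":0,"wy":0,"wz":0}])

```text
time_s: 8.53
position: [538.4, -230.3, 83.6]
ee_rot: [-0.679, 0.682, 0.194, -0.192]
force: [0.3, 0.4, -0.5]
width: 0.997
```

```bash
python3 go.py 536 -229 82 31.7
```

```text
t 8.53 pos [ 538.4 -230.3   83.6] yaw 31.62 tooly [ 0.004 -0.003 -1.   ] F [ 0.3  0.4 -0.5] w 0.997
shift [-0.0013  0.0016  0.0024] n>= 1 turn wy -0.001 rotvec [ 0.005 -0.001  0.002]
```

Emit:
drive_tool(targets=[{"tx":-0.001,"ty":0,"tz":0.002,"wx":0.002,"wy":0,"wz":0.001},{"tx":0,"ty":0,"tz":0,"wx":0,"wy":0,"wz":0},{"tx":0,"ty":0,"tz":0,"wx":0,"wy":0,"wz":0},{"tx":0,"ty":0,"tz":0,"wx":0,"wy":0,"wz":0},{"tx":0,"ty":0,"tz":0,"wx":0,"wy":0,"wz":0},{"tx":0,"ty":0,"tz":0,"wx":0,"wy":0,"wz":0},{"tx":0,"ty":0,"tz":0,"wx":0,"wy":0,"wz":0},{"tx":0,"ty":0,"tz":0,"wx":0,"wy":0,"wz":0}], claw=-1)

```text
time_s: 9.2
position: [537.2, -229.9, 85.3]
ee_rot: [-0.679, 0.682, 0.193, -0.191]
force: [0.6, -0.4, -0.2]
width: 0.475
```

```bash
python3 go.py 536 -229 82 31.7
```

```text
t 9.2 pos [ 537.2 -229.9   85.3] yaw 31.58 tooly [ 0.004 -0.004 -1.   ] F [ 0.6 -0.4 -0.2] w 0.475
shift [-0.0005  0.0033  0.0014] n>= 1 turn wy -0.002 rotvec [ 0.005 -0.002  0.002]
```

Emit:
drive_tool(targets=[{"tx":0,"ty":0.002,"tz":0.001,"wx":0.002,"wy":0,"wz":0.001},{"tx":0,"ty":0,"tz":0,"wx":0,"wy":0,"wz":0},{"tx":0,"ty":0,"tz":0,"wx":0,"wy":0,"wz":0},{"tx":0,"ty":0,"tz":0,"wx":0,"wy":0,"wz":0},{"tx":0,"ty":0,"tz":0,"wx":0,"wy":0,"wz":0},{"tx":0,"ty":0,"tz":0,"wx":0,"wy":0,"wz":0},{"tx":0,"ty":0,"tz":0,"wx":0,"wy":0,"wz":0},{"tx":0,"ty":0,"tz":0,"wx":0,"wy":0,"wz":0}])

```text
time_s: 9.87
position: [536.6, -228.9, 83.1]
ee_rot: [-0.68, 0.681, 0.193, -0.192]
force: [0.6, -0.3, -0.5]
width: 0.126
```

```bash
python3 go.py 536 -229 130 31.7
```

```text
t 9.87 pos [ 536.6 -228.9   83.1] yaw 31.56 tooly [ 0.002 -0.002 -1.   ] F [ 0.6 -0.3 -0.5] w 0.126
shift [-0.0005 -0.0469  0.    ] n>= 2 turn wy -0.002 rotvec [ 0.003 -0.002  0.001]
```

Emit:
drive_tool(targets=[{"tx":0,"ty":-0.008,"tz":0,"wx":0,"wy":0,"wz":0},{"tx":0,"ty":-0.012,"tz":0,"wx":0,"wy":0,"wz":0},{"tx":0,"ty":-0.012,"tz":0,"wx":0,"wy":0,"wz":0},{"tx":0,"ty":-0.008,"tz":0,"wx":0,"wy":0,"wz":0},{"tx":0,"ty":0,"tz":0,"wx":0,"wy":0.06,"wz":0},{"tx":0,"ty":0,"tz":0,"wx":0,"wy":0.08,"wz":0},{"tx":0,"ty":0,"tz":0,"wx":0,"wy":0.08,"wz":0},{"tx":0,"ty":0,"tz":0,"wx":0,"wy":0.08,"wz":0},{"tx":0,"ty":0,"tz":0,"wx":0,"wy":0.08,"wz":0},{"tx":0,"ty":0,"tz":0,"wx":0,"wy":0.03,"wz":0},{"tx":0,"ty":0,"tz":0,"wx":0,"wy":0,"wz":0}])

```text
time_s: 10.78
position: [532.6, -226.2, 123.6]
ee_rot: [0.707, -0.704, -0.04, 0.046]
force: [-0.3, 0.3, -4.5]
width: 0.129
```

```bash
python3 go.py 545 -73 125 8
```

```text
t 10.78 pos [ 532.6 -226.2  123.6] yaw 6.96 tooly [-0.008  0.004 -1.   ] F [-0.3  0.3 -4.5] w 0.129
shift [ 0.0309 -0.0009  0.1505] n>= 4 turn wy -0.018 rotvec [-0.005 -0.018 -0.007]
```

Emit:
drive_tool(targets=[{"tx":0.004,"ty":0,"tz":0.014,"wx":0,"wy":-0.003,"wz":-0.001},{"tx":0.004,"ty":0,"tz":0.018,"wx":-0.001,"wy":-0.003,"wz":-0.001},{"tx":0.004,"ty":0,"tz":0.019,"wx":-0.001,"wy":-0.003,"wz":-0.001},{"tx":0.004,"ty":0,"tz":0.019,"wx":-0.001,"wy":-0.003,"wz":-0.001},{"tx":0.004,"ty":0,"tz":0.019,"wx":-0.001,"wy":-0.003,"wz":-0.001},{"tx":0.004,"ty":0,"tz":0.019,"wx":-0.001,"wy":-0.003,"wz":-0.001},{"tx":0.004,"ty":0,"tz":0.016,"wx":0,"wy":0,"wz":-0.001},{"tx":0.002,"ty":0,"tz":0.01,"wx":0,"wy":0,"wz":0},{"tx":0,"ty":0,"tz":0,"wx":0,"wy":0,"wz":0},{"tx":0,"ty":0,"tz":0,"wx":0,"wy":0,"wz":0}])

```text
time_s: 11.62
position: [542.4, -77.4, 123.4]
ee_rot: [0.706, -0.704, -0.053, 0.055]
force: [0.7, -0.1, -4.1]
width: 0.125
```

```bash
python3 go.py 545 -73 125 8; python3 -c "
from h import *
im=snap('wrist','w2'); snap('scene','s3'); snap('side','d3')"
```

```text
t 11.62 pos [542.4 -77.4 123.4] yaw 8.7 tooly [-0.003  0.004 -1.   ] F [ 0.7 -0.1 -4.1] w 0.125
shift [ 0.0032 -0.0016  0.004 ] n>= 1 turn wy 0.012 rotvec [-0.004  0.012 -0.003]
```

View pics/w2.png

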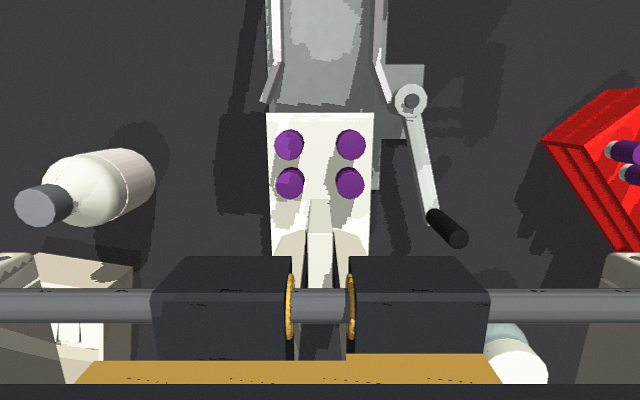

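```bash
python3 -c "
from h import *
im=load('w2'); x=[533.3,10.9,1.7106]
c,s=np.cos(x[2]),np.sin(x[2])
def dk(p): d=p[:2]-x[:2]; return np.round([c*d[0]+s*d[1],-s*d[0]+c*d[1]],1)
for n,u,v,z in [('noseL',265,113,90),('noseR',374,113,90),('cap',290,142,114),('cap',350,142,114),('cap',291,182,114),('cap',350,182,114),('piv',411,99,48)]: print(n,dk(atz(im,u,v,z)))
print(dk(np.array([542.4,-77.4])))
pts=[(20,34,31),(20,-34,31),(70,34,31),(70,-34,31),(-12,49,31),(-12,-49,31)]
W=[[x[0]+c*p[0]-s*p[1],x[1]+s*p[0]+c*p[1],p[2]] for p in pts]
q=proj(im,W);print(q.round(1))
f=cv2.resize(im['frame'][0:120,240:440],None,fx=4,fy=4,interpolation=cv2.INTER_CUBIC)
for a,b in q: cv2.drawMarker(f,(int((a-240)*4),int(b*4)),(0,0,255),cv2.MARKER_CROSS,12,1)
cv2.imwrite('pics/w2c.png',f)"
```

```text
noseL [-18.2  37.8]
noseR [-17.4 -27.7]
cap [-33.1  20.7]
cap [-32.7 -11.7]
cap [-55.2  20.4]
cap [-54.8 -12.5]
piv [ -7.5 -60.4]
[-88.7   3.3]
[[281.5  59.8]
 [372.6  61. ]
 [280.3 -16.2]
 [376.4 -15. ]
 [262.8 104.1]
 [389.8 105.7]]
```

View pics/w2c.png

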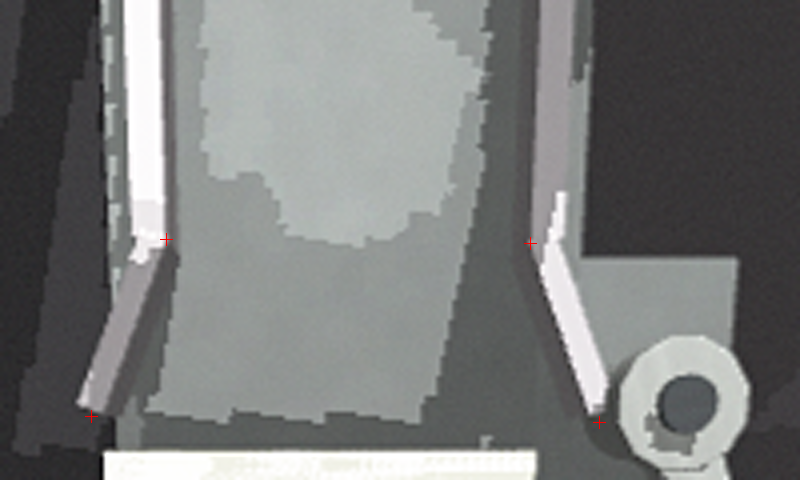

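The wrist overlay confirms the dock fit to about 1 mm: the rails sit on the crosses. The held rack is about 4.5 mm to dock +y with 0.7° of extra yaw. I'll correct that, lower it and slide it in.

Emit:
drive_tool(targets=[{"tx":0.002,"ty":0,"tz":0.001,"wx":-0.002,"wy":0.006,"wz":-0.002},{"tx":0.002,"ty":0.006,"tz":0.001,"wx":-0.002,"wy":0.006,"wz":-0.001},{"tx":0,"ty":0.008,"tz":0,"wx":0,"wy":0,"wz":0},{"tx":0,"ty":0.008,"tz":0,"wx":0,"wy":0,"wz":0},{"tx":0,"ty":0.004,"tz":0,"wx":0,"wy":0,"wz":0},{"tx":0,"ty":0,"tz":0,"wx":0,"wy":0,"wz":0}])

```text
time_s: 12.27
position: [546.7, -79.7, 94.1]
ee_rot: [-0.705, 0.706, 0.047, -0.046]
force: [0.2, 0.1, -4.4]
width: 0.127
```

```bash
python3 go.py 546 -74 90.5 8
```

```text
t 12.27 pos [546.7 -79.7  94.1] yaw 7.54 tooly [ 0.001 -0.001 -1.   ] F [ 0.2  0.1 -4.4] w 0.127
shift [0.     0.0036 0.0058] n>= 1 turn wy -0.008 rotvec [ 0.001 -0.008  0.001]
```

Emit:
drive_tool(targets=[{"tx":0,"ty":0.002,"tz":0.005,"wx":0,"wy":-0.008,"wz":0},{"tx":0,"ty":0.001,"tz":0.006,"wx":0,"wy":0,"wz":0},{"tx":0,"ty":0,"tz":0.005,"wx":0,"wy":0,"wz":0},{"tx":0,"ty":0,"tz":0.004,"wx":0,"wy":0,"wz":0},{"tx":0,"ty":0,"tz":0,"wx":0,"wy":0,"wz":0}])

```text
time_s: 12.68
position: [542.9, -57.8, 89.7]
ee_rot: [-0.705, 0.705, 0.049, -0.05]
force: [-0.1, -0.3, -4.2]
width: 0.127
```

```bash
cat > dk.py <<'E'
import numpy as np
from plant import robot
p=robot.read_state()['position'];x=[533.3,10.9,1.7106];c,s=np.cos(x[2]),np.sin(x[2]);d=p[:2]-x[:2];print('dock xy',(c*d[0]+s*d[1]).round(1),(-s*d[0]+c*d[1]).round(1))
E
python3 go.py 540 -34 90 8;python3 dk.py
```

```text
t 12.68 pos [542.9 -57.8  89.7] yaw 8.0 tooly [-0.002 -0.    -1.   ] F [-0.1 -0.3 -4.2] w 0.127
shift [ 0.0004 -0.0003  0.0239] n>= 1 turn wy -0.0 rotvec [-0.    -0.    -0.002]
dock xy -69.3 0.1
```

Emit:
drive_tool(targets=[{"tx":0.0008,"ty":0,"tz":0.004,"wx":0,"wy":0,"wz":-0.001},{"tx":0,"ty":0,"tz":0.005,"wx":0,"wy":0,"wz":0},{"tx":0,"ty":0,"tz":0.005,"wx":0,"wy":0,"wz":0},{"tx":0,"ty":0,"tz":0.005,"wx":0,"wy":0,"wz":0},{"tx":0,"ty":0,"tz":0.005,"wx":0,"wy":0,"wz":0},{"tx":0,"ty":0,"tz":0.004,"wx":0,"wy":0,"wz":0}])

```text
time_s: 13.18
position: [540.4, -27.2, 91.1]
ee_rot: [-0.705, 0.706, 0.05, -0.049]
force: [0.3, -1.0, -2.9]
width: 0.129
```

```bash
python3 go.py 530 30 90 8;python3 dk.py
```

```text
t 13.18 pos [540.4 -27.2  91.1] yaw 8.03 tooly [ 0.002 -0.001 -1.   ] F [ 0.3 -1.  -2.9] w 0.129
shift [-0.0023  0.001   0.0581] n>= 2 turn wy 0.001 rotvec [0.001 0.001 0.002]
dock xy -38.7 -1.7
```

Emit:
drive_tool(targets=[{"tx":-0.001,"ty":0.0005,"tz":0.004,"wx":0,"wy":0,"wz":0},{"tx":0,"ty":0.0005,"tz":0.006,"wx":0,"wy":0,"wz":0},{"tx":0,"ty":0,"tz":0.006,"wx":0,"wy":0,"wz":0},{"tx":0,"ty":0,"tz":0.006,"wx":0,"wy":0,"wz":0},{"tx":0,"ty":0,"tz":0.006,"wx":0,"wy":0,"wz":0},{"tx":0,"ty":0,"tz":0.004,"wx":0,"wy":0,"wz":0}])

```text
time_s: 13.68
position: [534.1, 8.0, 89.9]
ee_rot: [-0.705, 0.706, 0.05, -0.049]
force: [-0.7, 0.0, -3.9]
width: 0.126
```

```bash
python3 go.py 530.5 30.7 89 8;python3 dk.py
```

```text
t 13.68 pos [534.1   8.   89.9] yaw 8.04 tooly [ 0.002 -0.001 -1.   ] F [-0.7  0.  -3.9] w 0.126
shift [-0.0004  0.0009  0.023 ] n>= 1 turn wy 0.001 rotvec [0.001 0.001 0.002]
dock xy -3.0 -0.4
```

Emit:
drive_tool(targets=[{"tx":0,"ty":0,"tz":0.004,"wx":0,"wy":0,"wz":0},{"tx":0,"ty":0,"tz":0.006,"wx":0,"wy":0,"wz":0},{"tx":0,"ty":0,"tz":0.005,"wx":0,"wy":0,"wz":0},{"tx":0,"ty":0.0005,"tz":0.003,"wx":0,"wy":0,"wz":0},{"tx":0,"ty":0.001,"tz":0,"wx":0,"wy":0,"wz":0},{"tx":0,"ty":0.001,"tz":0,"wx":0,"wy":0,"wz":0}])

```text
time_s: 14.18
position: [531.5, 28.9, 89.1]
ee_rot: [-0.705, 0.706, 0.051, -0.049]
force: [-4.3, -2.3, 8.6]
width: 0.125
```

```bash
python3 go.py 530.5 30.7 89 8;python3 dk.py
```

```text
t 14.18 pos [531.5  28.9  89.1] yaw 8.15 tooly [ 0.003 -0.001 -1.   ] F [-4.3 -2.3  8.6] w 0.125
shift [-0.0007  0.      0.002 ] n>= 1 turn wy 0.003 rotvec [0.002 0.003 0.003]
dock xy 18.0 -0.7
```

Emit:
drive_tool(targets=[{"tx":0,"ty":0,"tz":0,"wx":0,"wy":0,"wz":0},{"tx":0,"ty":0,"tz":0,"wx":0,"wy":0,"wz":0},{"tx":0,"ty":0,"tz":0,"wx":0,"wy":0,"wz":0},{"tx":0,"ty":0,"tz":0,"wx":0,"wy":0,"wz":0},{"tx":0,"ty":0,"tz":0,"wx":0,"wy":0,"wz":0},{"tx":0,"ty":-0.01,"tz":0,"wx":0,"wy":0,"wz":0},{"tx":0,"ty":-0.02,"tz":0,"wx":0,"wy":0,"wz":0},{"tx":0,"ty":-0.02,"tz":0,"wx":0,"wy":0,"wz":0},{"tx":0,"ty":-0.01,"tz":0,"wx":0,"wy":0,"wz":0},{"tx":0,"ty":0,"tz":-0.015,"wx":0,"wy":0,"wz":0},{"tx":0,"ty":0,"tz":-0.02,"wx":0,"wy":0,"wz":0},{"tx":0,"ty":0,"tz":-0.02,"wx":0,"wy":0,"wz":0},{"tx":0,"ty":0,"tz":-0.02,"wx":0,"wy":0,"wz":0},{"tx":0,"ty":0,"tz":-0.015,"wx":0,"wy":0,"wz":0},{"tx":0,"ty":0,"tz":0,"wx":0,"wy":0,"wz":0}], claw=0)

```text
time_s: 15.43
position: [548.0, -63.9, 161.8]
ee_rot: [-0.703, 0.707, 0.056, -0.046]
force: [-0.4, 1.0, -0.2]
width: 0.501
```

```bash
python3 go.py 544.3 -67.9 28 8;python3 dk.py
```

```text
t 15.43 pos [548.  -63.9 161.8] yaw 8.28 tooly [ 0.015 -0.004 -1.   ] F [-0.4  1.  -0.2] w 0.501
shift [-0.0061  0.1338 -0.0026] n>= 4 turn wy 0.005 rotvec [0.006 0.005 0.014]
dock xy -76.1 -4.2
```

Emit:
drive_tool(targets=[{"tx":-0.003,"ty":0.008,"tz":-0.002,"wx":0.003,"wy":0.003,"wz":0.007},{"tx":-0.003,"ty":0.018,"tz":-0.001,"wx":0.003,"wy":0.002,"wz":0.006},{"tx":0,"ty":0.02,"tz":0,"wx":0,"wy":0,"wz":0},{"tx":0,"ty":0.02,"tz":0,"wx":0,"wy":0,"wz":0},{"tx":0,"ty":0.02,"tz":0,"wx":0,"wy":0,"wz":0},{"tx":0,"ty":0.015,"tz":0,"wx":0,"wy":0,"wz":0},{"tx":0,"ty":0.01,"tz":0,"wx":0,"wy":0,"wz":0},{"tx":0,"ty":0,"tz":0,"wx":0,"wy":0,"wz":0}], claw=-0.5)

```text
time_s: 16.1
position: [541.5, -63.3, 47.3]
ee_rot: [0.706, -0.705, -0.049, 0.049]
force: [-1.0, -0.6, 0.1]
width: 0.25
```

```bash
python3 go.py 544.3 -67.9 30 8;python3 dk.py
```

```text
t 16.1 pos [541.5 -63.3  47.3] yaw 7.94 tooly [ 0.001  0.002 -1.   ] F [-1.  -0.6  0.1] w 0.25
shift [ 0.0021  0.0173 -0.005 ] n>= 1 turn wy -0.001 rotvec [-0.002 -0.001  0.001]
dock xy -74.6 2.2
```

Emit:
drive_tool(targets=[{"tx":0.001,"ty":0.008,"tz":0,"wx":0,"wy":0,"wz":0},{"tx":0.001,"ty":0.008,"tz":0,"wx":0,"wy":0,"wz":0},{"tx":0,"ty":0,"tz":0.003,"wx":0,"wy":0,"wz":0},{"tx":0,"ty":0,"tz":0.005,"wx":0,"wy":0,"wz":0},{"tx":0,"ty":0,"tz":0.005,"wx":0,"wy":0,"wz":0},{"tx":0,"ty":0,"tz":0.005,"wx":0,"wy":0,"wz":0},{"tx":0,"ty":0,"tz":0.005,"wx":0,"wy":0,"wz":0},{"tx":0,"ty":0,"tz":0.005,"wx":0,"wy":0,"wz":0}])

```text
time_s: 16.77
position: [541.7, -33.2, 32.6]
ee_rot: [-0.705, 0.706, 0.051, -0.047]
force: [0.1, -2.1, -0.0]
width: 0.247
```

```bash
python3 go.py 533.3 3.5 30 8;python3 dk.py
```

```text
t 16.77 pos [541.7 -33.2  32.6] yaw 7.98 tooly [ 0.006 -0.    -1.   ] F [ 0.1 -2.1 -0. ] w 0.247
shift [-0.0032  0.0026  0.0375] n>= 1 turn wy -0.0 rotvec [ 0.001 -0.     0.006]
dock xy -44.8 -2.1
```

Pushing, with about 2 N of friction; 37 mm remain.

Emit:
drive_tool(targets=[{"tx":-0.001,"ty":0,"tz":0.005,"wx":0,"wy":0,"wz":0.003},{"tx":-0.001,"ty":0,"tz":0.005,"wx":0,"wy":0,"wz":0.003},{"tx":0,"ty":0,"tz":0.005,"wx":0,"wy":0,"wz":0},{"tx":0,"ty":0,"tz":0.005,"wx":0,"wy":0,"wz":0},{"tx":0,"ty":0,"tz":0.004,"wx":0,"wy":0,"wz":0}])

```text
time_s: 17.18
position: [536.2, -7.0, 33.5]
ee_rot: [-0.705, 0.706, 0.05, -0.049]
force: [0.4, -2.2, 0.1]
width: 0.251
```

```bash
python3 go.py 533.3 3.5 30 8;python3 dk.py
```

```text
t 17.18 pos [536.2  -7.   33.5] yaw 8.0 tooly [ 0.001 -0.002 -1.   ] F [ 0.4 -2.2  0.1] w 0.251
shift [-0.0014  0.0035  0.0108] n>= 1 turn wy 0.0 rotvec [0.002 0.    0.001]
dock xy -18.1 -0.4
```

Emit:
drive_tool(targets=[{"tx":0,"ty":0,"tz":0.003,"wx":0,"wy":0,"wz":0},{"tx":0,"ty":0,"tz":0.003,"wx":0,"wy":0,"wz":0},{"tx":0,"ty":0,"tz":0.003,"wx":0,"wy":0,"wz":0},{"tx":0,"ty":0,"tz":0.002,"wx":0,"wy":0,"wz":0}])

```text
time_s: 17.52
position: [535.5, 4.2, 33.8]
ee_rot: [-0.704, 0.707, 0.051, -0.049]
force: [2.4, -14.0, -2.2]
width: 0.245
```

```bash
python3 go.py 533.3 3.5 30 8;python3 dk.py
```

```text
t 17.52 pos [535.5   4.2  33.8] yaw 8.11 tooly [ 0.003 -0.005 -1.   ] F [  2.4 -14.   -2.2] w 0.245
shift [-0.0022  0.0038 -0.0004] n>= 1 turn wy 0.002 rotvec [0.005 0.002 0.002]
dock xy -6.9 -1.2
```

Emit:
drive_tool(targets=[{"tx":0,"ty":0,"tz":0.003,"wx":0,"wy":0,"wz":0},{"tx":0,"ty":0,"tz":0.003,"wx":0,"wy":0,"wz":0},{"tx":0,"ty":0,"tz":0.003,"wx":0,"wy":0,"wz":0}])

```text
time_s: 17.77
position: [536.2, 4.1, 34.5]
ee_rot: [-0.698, 0.713, 0.054, -0.05]
force: [-0.6, -13.4, -1.5]
width: 0.249
```

```bash
python3 dk.py; python3 -c "
from h import *
print(robot.read_state()['force']); snap('scene','s4')"
```

```text
dock xy -7.2 -1.9
[ -0.5940334  -13.37791747  -1.47963494]
```

The rack pushed to a firm stop (13–14 N). I back off and lift.

Emit:
drive_tool(targets=[{"tx":0,"ty":0,"tz":-0.01,"wx":0,"wy":0,"wz":0},{"tx":0,"ty":0,"tz":-0.015,"wx":0,"wy":0,"wz":0},{"tx":0,"ty":0,"tz":-0.015,"wx":0,"wy":0,"wz":0},{"tx":0,"ty":-0.01,"tz":-0.005,"wx":0,"wy":0,"wz":0},{"tx":0,"ty":-0.025,"tz":0,"wx":0,"wy":0,"wz":0},{"tx":0,"ty":-0.03,"tz":0,"wx":0,"wy":0,"wz":0},{"tx":0,"ty":-0.03,"tz":0,"wx":0,"wy":0,"wz":0},{"tx":0,"ty":-0.01,"tz":0,"wx":0,"wy":0,"wz":0},{"tx":0,"ty":0,"tz":0,"wx":0,"wy":0,"wz":0}], claw=0)

```text
time_s: 18.57
position: [540.9, -39.0, 146.7]
ee_rot: [-0.7, 0.711, 0.051, -0.051]
force: [0.3, 0.4, -0.5]
width: 0.498
```

```bash
python3 go.py 629 -75 140 8; python3 dk.py; python3 -c "
from h import *
snap('wrist','w5');im=snap('scene','s5')
a=load('s5')['frame'][195:310,325:480];cv2.imwrite('pics/c5.png',cv2.resize(a,None,fx=5,fy=5,interpolation=cv2.INTER_CUBIC))
x=[533.3,10.9,1.7106];c,s=np.cos(x[2]),np.sin(x[2])
W=[[x[0]+c*p[0]-s*p[1],x[1]+s*p[0]+c*p[1],p[2]] for p in [(2,-32,56),(2,32,56),(72,0,116),(19,-17,80),(19,17,80),(41,17,80)]]
print(((proj(im,W)-[325,195])*5).round())"
```

```text
t 18.57 pos [540.9 -39.  146.7] yaw 8.24 tooly [ 0.002 -0.015 -1.   ] F [ 0.3  0.4 -0.5] w 0.498
shift [ 0.0821  0.0074 -0.0481] n>= 3 turn wy 0.004 rotvec [ 0.015  0.004 -0.   ]
dock xy -50.5 -0.5
[[274. 250.]
 [360. 149.]
 [510. 175.]
 [342. 203.]
 [388. 149.]
 [440. 176.]]
```

View pics/c5.png

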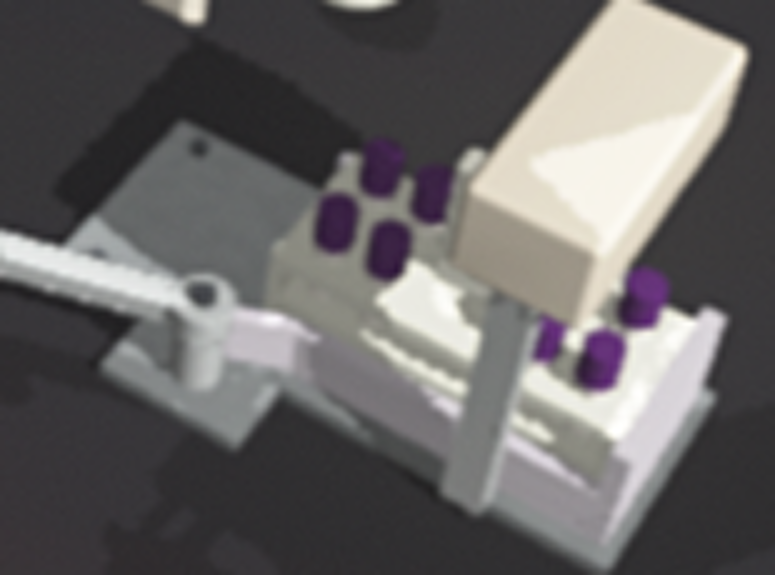

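The rack is home in the image: its caps and rear corner sit within about 1 px of the home predictions and its nose is at the back stop. Now the peg.

Emit:
drive_tool(targets=[{"tx":0.012,"ty":0,"tz":-0.007,"wx":0.003,"wy":0.001,"wz":0},{"tx":0.016,"ty":0,"tz":-0.009,"wx":0.003,"wy":0.001,"wz":0},{"tx":0.016,"ty":0,"tz":-0.009,"wx":0.003,"wy":0.001,"wz":0},{"tx":0.016,"ty":0,"tz":-0.009,"wx":0.003,"wy":0,"wz":0},{"tx":0.014,"ty":0,"tz":-0.008,"wx":0.002,"wy":0,"wz":0},{"tx":0.006,"ty":0,"tz":-0.004,"wx":0,"wy":0,"wz":0},{"tx":0,"ty":0,"tz":0,"wx":0,"wy":0,"wz":0}])

```text
time_s: 19.25
position: [621.6, -70.2, 133.8]
ee_rot: [0.708, -0.702, -0.043, 0.057]
force: [-0.2, 0.2, -0.3]
width: 0.497
```

```bash
python3 go.py 630 -75 56 8
```

```text
t 19.25 pos [621.6 -70.2 133.8] yaw 8.14 tooly [-0.021  0.007 -1.   ] F [-0.2  0.2 -0.3] w 0.497
shift [ 0.0091  0.0775 -0.0067] n>= 2 turn wy 0.003 rotvec [-0.01   0.002 -0.019]
```

Emit:
drive_tool(targets=[{"tx":0.005,"ty":0,"tz":-0.003,"wx":-0.005,"wy":0,"wz":-0.01},{"tx":0.004,"ty":0,"tz":-0.003,"wx":-0.005,"wy":0,"wz":-0.009},{"tx":0,"ty":0.012,"tz":0,"wx":0,"wy":0,"wz":0},{"tx":0,"ty":0.016,"tz":0,"wx":0,"wy":0,"wz":0},{"tx":0,"ty":0.014,"tz":0,"wx":0,"wy":0,"wz":0},{"tx":0,"ty":0.004,"tz":0,"wx":0,"wy":0,"wz":0},{"tx":0,"ty":0,"tz":0,"wx":0,"wy":0,"wz":0}])

```text
time_s: 19.83
position: [627.8, -72.9, 84.1]
ee_rot: [0.705, -0.705, -0.05, 0.051]
force: [0.4, -0.4, -0.6]
width: 0.499
```

```bash
python3 go.py 630 -75 56 8
```

```text
t 19.83 pos [627.8 -72.9  84.1] yaw 8.21 tooly [-0.002  0.    -1.   ] F [ 0.4 -0.4 -0.6] w 0.499
shift [ 0.0019  0.0281 -0.0025] n>= 1 turn wy 0.004 rotvec [-0.     0.004 -0.002]
```

Emit:
drive_tool(targets=[{"tx":0.001,"ty":0.008,"tz":-0.001,"wx":0,"wy":0.002,"wz":0},{"tx":0.001,"ty":0.01,"tz":-0.001,"wx":0,"wy":0,"wz":0},{"tx":0,"ty":0.006,"tz":0,"wx":0,"wy":0,"wz":0},{"tx":0,"ty":0,"tz":0,"wx":0,"wy":0,"wz":0}])

```text
time_s: 20.17
position: [630.7, -74.5, 60.2]
ee_rot: [-0.705, 0.706, 0.05, -0.05]
force: [0.1, 0.6, 0.0]
width: 0.5
```

Emit:
drive_tool(targets=[{"tx":0,"ty":0,"tz":0,"wx":0,"wy":0,"wz":0},{"tx":0,"ty":0,"tz":0,"wx":0,"wy":0,"wz":0},{"tx":0,"ty":0,"tz":0,"wx":0,"wy":0,"wz":0},{"tx":0,"ty":0,"tz":0,"wx":0,"wy":0,"wz":0},{"tx":0,"ty":0,"tz":0,"wx":0,"wy":0,"wz":0},{"tx":0,"ty":0,"tz":0,"wx":0,"wy":0,"wz":0},{"tx":0,"ty":0,"tz":0,"wx":0,"wy":0,"wz":0},{"tx":0,"ty":0,"tz":0,"wx":0,"wy":0,"wz":0}], claw=-1)

```text
time_s: 20.83
position: [631.6, -74.8, 61.0]
ee_rot: [-0.705, 0.706, 0.051, -0.049]
force: [0.7, 0.5, -1.7]
width: 0.145
```

```bash
python3 go.py 594 -82 56 8
```

```text
t 20.83 pos [631.6 -74.8  61. ] yaw 8.11 tooly [ 0.003 -0.001 -1.   ] F [ 0.7  0.5 -1.7] w 0.145
shift [-0.0382  0.0049 -0.0018] n>= 1 turn wy 0.002 rotvec [0.002 0.002 0.003]
```

Emit:
drive_tool(targets=[{"tx":-0.0107,"ty":0.002,"tz":-0.0025,"wx":0,"wy":0,"wz":0},{"tx":-0.0109,"ty":0.001,"tz":-0.0011,"wx":0,"wy":0,"wz":0},{"tx":-0.011,"ty":0,"tz":0.0002,"wx":0,"wy":0,"wz":0},{"tx":-0.0109,"ty":0,"tz":0.0015,"wx":0,"wy":0,"wz":0}])

```text
time_s: 21.17
position: [595.3, -85.4, 61.0]
ee_rot: [-0.703, 0.708, 0.056, -0.044]
force: [3.2, -3.7, -3.9]
width: 0.147
```

```bash
cat > arc.py <<'E'
import numpy as np,subprocess
from plant import robot
p=robot.read_state()['position'];d=p[:2]-np.array([594.5,7.5]);a=np.degrees(np.arctan2(d[1],d[0]))%360
print('phi',a.round(1),'r',np.hypot(*d).round(1),'latch',np.radians(a-188.01).round(3))
for k in (20,40,188):
    g=np.radians(max(a-k,188.01)) if k<180 else np.radians(188.01); t=np.array([594.5,7.5])+90*np.array([np.cos(g),np.sin(g)])
    print(k,end=' ');print(subprocess.run(['python3','go.py',*map(str,t.round(1)),'58','8'],capture_output=True,text=True).stdout.split('\n')[1])
E
python3 go.py; python3 arc.py
```

```text
t 21.17 pos [595.3 -85.4  61. ] yaw 8.09 tooly [ 0.018 -0.006 -1.   ] F [ 3.2 -3.7 -3.9] w 0.147
phi 270.5 r 92.9 latch 1.44
20 shift [-0.0294  0.0023  0.0124] n>= 1 turn wy 0.002 rotvec [0.009 0.001 0.017]
40 shift [-0.0542  0.0018  0.0313] n>= 2 turn wy 0.002 rotvec [0.009 0.001 0.017]
188 shift [-0.0778  0.0008  0.0922] n>= 3 turn wy 0.002 rotvec [0.009 0.001 0.017]
```

Emit:
drive_tool(targets=[{"tx":-0.01,"ty":0,"tz":0.003,"wx":0.003,"wy":0,"wz":0.005},{"tx":-0.01,"ty":0,"tz":0.004,"wx":0.003,"wy":0,"wz":0.005},{"tx":-0.0094,"ty":0,"tz":0.0054,"wx":0.003,"wy":0,"wz":0.005},{"tx":-0.0087,"ty":0,"tz":0.0058,"wx":0,"wy":0,"wz":0},{"tx":-0.0083,"ty":0,"tz":0.0064,"wx":0,"wy":0,"wz":0}])

```text
time_s: 21.58
position: [546.3, -74.6, 60.9]
ee_rot: [-0.702, 0.709, 0.051, -0.046]
force: [2.5, 0.6, -1.7]
width: 0.133
```

```bash
python3 go.py; python3 arc.py
```

```text
t 21.58 pos [546.3 -74.6  60.9] yaw 7.87 tooly [ 0.009 -0.009 -1.   ] F [ 2.5  0.6 -1.7] w 0.133
phi 239.6 r 95.2 latch 0.9
20 shift [-0.0177  0.0025  0.0274] n>= 1 turn wy -0.002 rotvec [ 0.01  -0.002  0.007]
40 shift [-0.0292  0.0021  0.0565] n>= 2 turn wy -0.002 rotvec [ 0.01  -0.002  0.007]
188 shift [-0.031   0.002   0.0746] n>= 2 turn wy -0.002 rotvec [ 0.01  -0.002  0.007]
```

Emit:
drive_tool(targets=[{"tx":-0.004,"ty":0,"tz":0.009,"wx":0.003,"wy":0,"wz":0.002},{"tx":-0.006,"ty":0,"tz":0.009,"wx":0.003,"wy":0,"wz":0.002},{"tx":-0.006,"ty":0,"tz":0.009,"wx":0.003,"wy":0,"wz":0.002}])

```text
time_s: 21.83
position: [522.4, -54.6, 60.9]
ee_rot: [-0.702, 0.708, 0.047, -0.05]
force: [-1.3, -2.1, -1.7]
width: 0.066
```

```bash
python3 go.py; python3 arc.py
```

```text
t 21.83 pos [522.4 -54.6  60.9] yaw 7.88 tooly [-0.004 -0.009 -1.   ] F [-1.3 -2.1 -1.7] w 0.066
phi 220.7 r 95.2 latch 0.571
20 shift [-0.0078  0.0027  0.0316] n>= 1 turn wy -0.002 rotvec [ 0.008 -0.002 -0.005]
40 shift [-0.01    0.0026  0.0515] n>= 2 turn wy -0.002 rotvec [ 0.008 -0.002 -0.005]
188 shift [-0.01    0.0026  0.0515] n>= 2 turn wy -0.002 rotvec [ 0.008 -0.002 -0.005]
```

The peg has slid to the front edge of the pads, so the fingers are now behind it. I close them fully and push it the rest of the way along dock +x.

Emit:
drive_tool(targets=[{"tx":0,"ty":0,"tz":-0.002,"wx":0.002,"wy":0,"wz":-0.002},{"tx":0,"ty":0,"tz":-0.003,"wx":0.002,"wy":0,"wz":-0.002},{"tx":0,"ty":0,"tz":0,"wx":0,"wy":0,"wz":0},{"tx":0,"ty":0,"tz":0,"wx":0,"wy":0,"wz":0}])

```text
time_s: 22.17
position: [521.8, -57.4, 61.4]
ee_rot: [-0.705, 0.706, 0.049, -0.049]
force: [-0.3, 0.3, 0.4]
width: 0.007
```

```bash
python3 go.py; python3 arc.py; python3 dk.py; python3 -c "
from h import *
im=snap('side','d6'); crop('d6',280,215,410,315,5,'c6')"
```

```text
t 22.17 pos [521.8 -57.4  61.4] yaw 7.97 tooly [-0.001 -0.002 -1.   ] F [-0.3  0.3  0.4] w 0.007
phi 221.8 r 97.4 latch 0.589
20 shift [-0.0065  0.0034  0.0327] n>= 1 turn wy -0.0 rotvec [ 0.001 -0.    -0.001]
40 shift [-0.009   0.0033  0.0542] n>= 2 turn wy -0.0 rotvec [ 0.001 -0.    -0.001]
188 shift [-0.009   0.0033  0.0542] n>= 2 turn wy -0.0 rotvec [ 0.001 -0.    -0.001]
dock xy -66.0 20.9
```

View pics/c6.png

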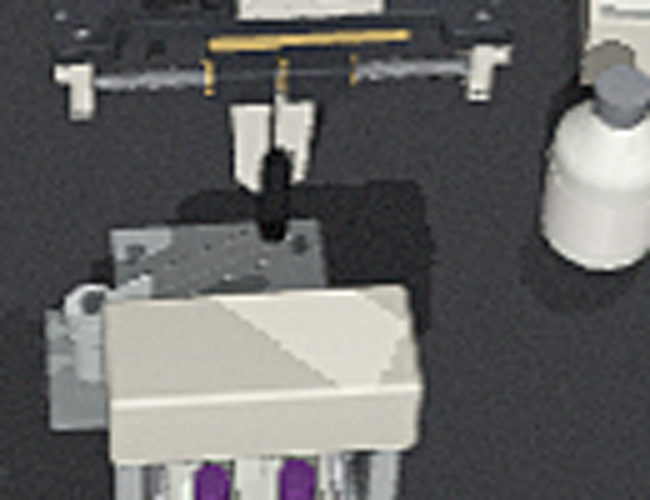

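The side view shows the peg directly in front of the closed fingers. Pushing.

Emit:
drive_tool(targets=[{"tx":-0.001,"ty":0,"tz":0.005,"wx":0,"wy":0,"wz":0},{"tx":-0.001,"ty":0,"tz":0.006,"wx":0,"wy":0,"wz":0},{"tx":-0.001,"ty":0,"tz":0.006,"wx":0,"wy":0,"wz":0},{"tx":-0.001,"ty":0,"tz":0.006,"wx":0,"wy":0,"wz":0},{"tx":-0.001,"ty":0,"tz":0.005,"wx":0,"wy":0,"wz":0},{"tx":0,"ty":0,"tz":0.004,"wx":0,"wy":0,"wz":0}])

```text
time_s: 22.72
position: [512.0, -24.9, 61.1]
ee_rot: [-0.705, 0.706, 0.048, -0.049]
force: [-0.7, -1.6, -0.1]
width: 0.004
```

```bash
python3 go.py; python3 dk.py
```

```text
t 22.72 pos [512.  -24.9  61.1] yaw 7.92 tooly [-0.001 -0.003 -1.   ] F [-0.7 -1.6 -0.1] w 0.004
dock xy -32.5 26.0
```

Emit:
drive_tool(targets=[{"tx":-0.0005,"ty":0,"tz":0.003,"wx":0,"wy":0,"wz":0},{"tx":0,"ty":0,"tz":0.003,"wx":0,"wy":0,"wz":0},{"tx":0,"ty":0,"tz":0.003,"wx":0,"wy":0,"wz":0},{"tx":0,"ty":0,"tz":0.003,"wx":0,"wy":0,"wz":0}])

```text
time_s: 23.05
position: [510.8, -18.5, 61.3]
ee_rot: [-0.699, 0.711, 0.051, -0.051]
force: [-0.4, -16.9, -4.0]
width: 0.004
```

```bash
python3 go.py; python3 dk.py
```

```text
t 23.05 pos [510.8 -18.5  61.3] yaw 8.28 tooly [ 0.001 -0.016 -1.   ] F [ -0.4 -16.9  -4. ] w 0.004
dock xy -25.9 26.4
```

Emit:
drive_tool(targets=[{"tx":0,"ty":0,"tz":0.003,"wx":0,"wy":0,"wz":0},{"tx":0,"ty":0,"tz":0.003,"wx":0,"wy":0,"wz":0},{"tx":0,"ty":0,"tz":-0.01,"wx":0,"wy":0,"wz":0},{"tx":0,"ty":0,"tz":-0.02,"wx":0,"wy":0,"wz":0},{"tx":0,"ty":0,"tz":-0.02,"wx":0,"wy":0,"wz":0},{"tx":0,"ty":-0.02,"tz":-0.01,"wx":0,"wy":0,"wz":0},{"tx":0,"ty":-0.03,"tz":0,"wx":0,"wy":0,"wz":0},{"tx":0,"ty":-0.03,"tz":0,"wx":0,"wy":0,"wz":0},{"tx":0,"ty":-0.03,"tz":0,"wx":0,"wy":0,"wz":0},{"tx":0,"ty":-0.01,"tz":-0.02,"wx":0,"wy":0,"wz":0},{"tx":0,"ty":0,"tz":-0.02,"wx":0,"wy":0,"wz":0},{"tx":0,"ty":0,"tz":0,"wx":0,"wy":0,"wz":0}])

```text
time_s: 24.05
position: [526.8, -117.4, 189.5]
ee_rot: [-0.697, 0.713, 0.053, -0.052]
force: [-0.4, 0.5, -0.7]
width: 0.007
```

```bash
python3 go.py; python3 dk.py; python3 -c "
from h import *
im=snap('scene','s7'); d=snap('side','d7');w=snap('wrist','w7')
x=[533.3,10.9,1.7106];c,s=np.cos(x[2]),np.sin(x[2])
W=[[x[0]+c*p[0]-s*p[1],x[1]+s*p[0]+c*p[1],p[2]] for p in [(-10,30,96),(-10,-60,48),(19,-17,80),(19,17,80),(41,17,80)]]
fs=[]
for i,(x0,y0) in ((im,(330,160)),(d,(280,190))):
    f=i['frame'][y0:y0+145,x0:x0+130].copy(); f=cv2.resize(f,None,fx=3,fy=3,interpolation=cv2.INTER_CUBIC)
    for q in proj(i,W): cv2.drawMarker(f,tuple(int(t) for t in (q-[x0,y0])*3),(0,255,0),cv2.MARKER_CROSS,9,1)
    fs.append(f)
cv2.imwrite('pics/c7.png',np.hstack(fs))"
```

```text
t 24.05 pos [ 526.8 -117.4  189.5] yaw 8.54 tooly [ 0.003 -0.023 -1.   ] F [-0.4  0.5 -0.7] w 0.007
dock xy -126.2 24.3
```

View pics/c7.png

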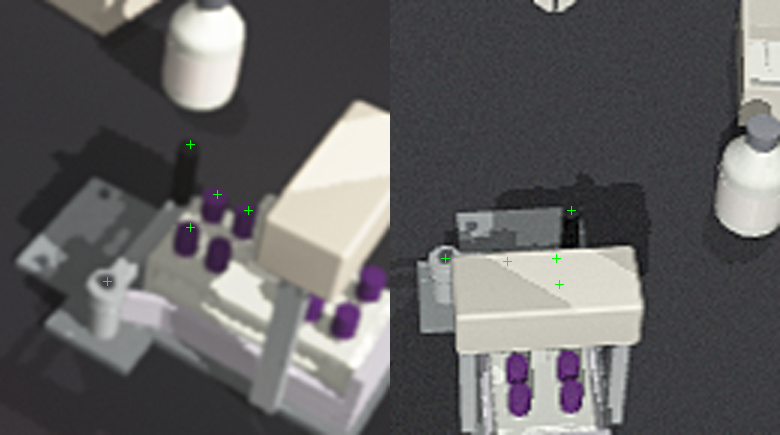

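```bash
python3 -c "
from h import *
d=load('d7');x=[533.3,10.9,1.7106];c,s=np.cos(x[2]),np.sin(x[2])
for u,v in [(518,355),(569,352),(518,388),(571,384)]:
    p=atz(d,(u-390)/3+280,v/3+190,80)[:2]-x[:2];print('cap dock',np.round([c*p[0]+s*p[1],-s*p[0]+c*p[1]],1))
h,w=400,640
a=load('scene0')['frame'];b=load('s7')['frame']
g=cv2.absdiff(a,b).max(2)
for n,(u0,v0,u1,v1) in dict(bottle=(185,150,222,210),jar=(228,207,270,260),tray=(328,120,392,168),wash=(383,150,412,197)).items(): print(n,(g[v0:v1,u0:u1]>60).mean().round(3))
"
```

```text
cap dock [ 96.2 -15.5]
cap dock [95.9 18.4]
cap dock [121.4 -17.3]
cap dock [120.5  17.4]
bottle 0.018
jar 0.0
tray 0.075
wash 0.0
```

```bash
python3 -c "
from h import *
d=load('d7');x=[533.3,10.9,1.7106];c,s=np.cos(x[2]),np.sin(x[2])
W=[[x[0]+c*p[0]-s*p[1],x[1]+s*p[0]+c*p[1],p[2]] for p in [(103,-17,80),(103,17,80),(125,-17,80),(125,17,80),(142,-32,56),(142,32,56),(155,-48,6),(155,48,6)]]
f=cv2.resize(d['frame'][295:360,300:365],None,fx=6,fy=6,interpolation=cv2.INTER_CUBIC)
for q in proj(d,W): cv2.drawMarker(f,tuple(int(t) for t in (q-[300,295])*6+3),(0,255,0),cv2.MARKER_CROSS,9,1)
g=lambda n:cv2.resize(load(n)['frame'][115:175,322:397],(390,195))
cv2.imwrite('pics/c8.png',np.hstack([f,np.vstack([g('scene0'),g('s7')])]))"
```

```text
(no output)
```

View pics/c8.png

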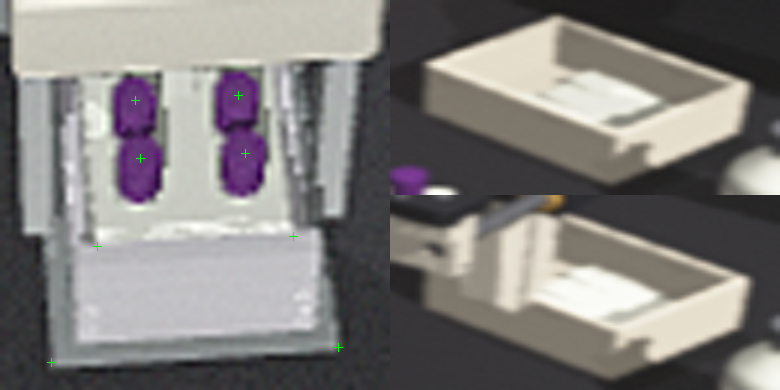

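The rack's nose is flush with the back stop with no visible gap. The tray hasn't moved; the gripper only hides part of it. Handing in.

```bash
python3 -c "
from plant import robot
print(robot.sign_off())"
```

```text
the job is handed in; nothing more can be done
None
```

The rack is in the reader dock against the back stop, with the latch shut across the mouth behind it, and I handed the job in at about 24 s.

**What I did:** I swung the latch from about 0.9 to 1.87 rad. I then lifted the rack by its handle, turned it to the dock's angle and slid it between the rails. I pushed it home from its rear end, then turned the latch back to shut.

**Last checks:**
- **Rack:** it stopped firmly at 13–14 N and did not move further when pushed again. In the final side picture its nose is flush with the back stop, and it is upright.
- **Latch:** it stopped at 17 N, with the peg within about 1 pixel of where it should be when shut.
- **Gripper:** it was clear of everything when I handed in.
- **Surroundings:** the tray, both bottles and the jar look unmoved.

**What disagreed:**
- A rough reading of the tube caps suggested the rack was 4–7 mm short of home. An overlay on an enlarged picture showed no gap, so that was my pixel reading. The earlier view was still about 1 pixel (2 mm) off, which is within calibration.
- While I was closing the latch, the peg slipped out of the pinch partway, so I finished by pushing it with the closed fingers.
- The picture comparison flagged changes at the tray (7.5%), which was the gripper in front of it, and at the amber bottle (1.8%), which I did not check further.

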